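# Expose the control vial at half shutter

## Robot

A 6-joint arm with a two-finger parallel gripper is mounted at the origin on the work surface. World frame = base frame: x ahead of the robot, y to its left, z up, the work surface at z = 0. Lengths are in m, angles in rad, forces in N, time in s.
With the tool pointing down it reaches from about 0.3 to 0.775 m from the base axis. Payload 14.6 kg.
Tool frame: the origin (TCP) lies at the very end of the fingers, on their centre line; the grasp point (between the pads) lies 19 mm behind it; z points along the fingers, y is the direction in which the jaws open and shut (so a half turn about z gives the same grasp; the last joint's range is limited). The gripper opens to 94 mm and grips with 3 to 60 N. Pads are 16 mm wide; open, the fingers measure 119 mm over their backs; the gripper's body (75 mm by 177 mm) begins 78 mm behind the grasp point.
Start: joints at [-1.288, 0.3, 1.521, -0, 1.321, -0.067], TCP at [0.188, -0.517, 0.205] pointing down, gripper open.
Joint ranges: [-3.03, 3.03], [-0.79, 2.21], [0.23, 2.52], [-1.04, 4.18], [0, 3.07], [-2.55, 2.55]. Speed limits (rad/s): [2.22, 2.22, 2.57, 3.14, 3.14, 3.14].

## Interface

Orientations are given as [roll, pitch, yaw] about the fixed x, y, z axes, in that order (R = Rz(yaw) Ry(pitch) Rx(roll)).
In Python, from station import get_obs, vision, hand_in gives the robot as it stands.
- The arm moves only by the tool play_rows, never from a script. Its argument "moves" is a list of rows, each an object with "claw": the opening, from 0 (shut) to 1 (fully open); "linear": the shift along the tool's x, y, z in mm, a list of three; "turn": the turn, a rotation vector about the tool's x, y, z in rad, a list of three. In form: [{"claw": claw, "linear": [tx, ty, tz], "turn": [ax, ay, az]}, ...]. A call has 1 to 8 rows; each row is the pose to reach, as a shift and turn from the pose measured when the call began, along the tool's axes at that moment; what a row does not reach only later rows make up. A row lasts 1/8 s, in which the tool goes at most 62.5 mm and 10.7 degrees, less where a joint would pass 70% of its speed; a pose out of reach is approached as far as the arm can. A call with a gripper value outside its range is refused whole. The fingers move at their own pace and stop on an object; "force" is the grip in N (left out, the last holds). Time passes only in rows, so rows that repeat a pose let the fingers close. It gives the time, the measured TCP pose, the force and the opening at its end, in the units of the state.
- get_obs(): the state, without advancing time (a new reading comes with each control period).
- vision.camera(name): name is "scene" or "top" or "wrist"; returns the picture (480x640x3 uint8, blue, green, red); there is no depth.
- vision.camera_info(name): a dict with "camera_matrix" (3x3 intrinsics, pixels), "rvec" (rotation vector, rad) and "tvec" (3), from world to camera coordinates, as OpenCV has them; the wrist camera has in their place "mount" (4x4, takes a point from camera to tool coordinates, whose origin is the TCP and whose axes are the flange's). Camera axes: x right, y down, z forward; pixel columns grow to the right and rows downward; lengths in m; the calibration is good to about 2 mm. A picture is of the moment at which its call begins: read the wrist's pose just before it. camera_info takes no time and is no camera call.
- hand_in(): hands the job in, once; it reports no verdict.
The state is a dict: "time_s": time; "qpos": joint angles; "joint_vel": joint speeds; "tau": joint torques, N m; "ee_pos": TCP position; "eef_rot": TCP orientation; "force": force on the tool from outside, world axes, zero at the start; "moment": the same for the moment, N m; "grip_width": finger opening in m.
Only numpy, scipy, OpenCV 4.12 (cv2) and the standard library are available. Lean on these libraries where they do the work, as an engineer would, in place of code of your own. Each camera call takes 0.05 s, during which the arm holds its last target.

## Task

Stand the smallest amber vial (the short, narrow one) upright on the light reader's narrow square post - set it down, don't drop it - and let go of it while the shutter is still shut. Then use the fingers to slide the reader's spring-loaded shutter by its upright tab to half of its travel, where the tab's line meets the long index line, without ever letting it get close to fully open, and finish still holding it there, because it springs shut if released. Leave the other bottles, the pen and the slide box where they are.

Things in the scene. Friction and masses are not known exactly. Their poses are not given: they have to be found in the camera images.
- vial: Small amber glass bottle with a white screw cap: 30 mm in diameter (straight glass up to 40 mm, then a shoulder to 44 mm), cap 26 mm in diameter from 44 mm to the top at 58 mm, 40 to 85 g. Its origin is the centre of its underside, z up. Stands on the bench; which of the three similar bottles stands where changes. This is the vial to be read.
- reader: Light reader, fixed on the bench; origin on the bench, z up. In its frame (mm): grey base plate x -110..70, y -150..150, 12 thick; white lamp house x -107..57, y 60..145, 88 high; white detector block 44 x 30, 88 high, at x 0, y -131; square aluminium post at x 0, y -40; sliding shutter at y 52, against the lamp house. Its +x points roughly away from the robot.
- post_top (a point): Centre of the flat top of the reader's square aluminium post, 24 x 24 mm, 52 mm above the bench; axes as the reader's. The vial's underside goes here; there is no rim.
- shutter (a joint): Shutter travel in m: 0 shut (as found), 0.060 fully open, growing along the reader's own -x (towards the robot). A spring drives it shut: about 3 N at 0, 7.5 N at half travel, 12 N fully open. Black index lines on the lamp house's top edge: short at shut (reader x 0), long at half (x -30 mm), short at open (x -60 mm).
- shutter_tab (a point): Top centre of the shutter's upright black tab, 138 mm above the bench, moving with the shutter; axes as the reader's. The tab is 14 mm along x and 22 mm along y, free from 92 to 138 mm above the bench, on a dark steel plate 64 mm wide, 4 mm thick. A white line crosses its top.
- tall_bottle: Tall amber glass bottle with a white screw cap: 30 mm in diameter, 96 mm high. Its origin is the centre of its underside, z up. Stands on the bench; which of the three similar bottles stands where changes. Bystander.
- wide_jar: Wide amber glass bottle with a white screw cap: 56 mm in diameter, 50 mm high. Its origin is the centre of its underside, z up. Stands on the bench; which of the three similar bottles stands where changes. Bystander.
- pen: White marker pen with a black cap, 125 x 12 x 12 mm, lying flat along its x; origin under its middle. Bystander.
- slide_box: Grey plastic slide box with a black seam, 85 x 34 x 32 mm, long along its x; origin under its middle. Bystander.
Things that resemble listed ones, but are neither listed nor needed, are in the scene too. What is shaped like the vial but yellow is not meant.

How it is judged:
By the outcome, as a careful person would: the job done as asked, in the order asked, and still so for the second after the job is handed in, while the arm keeps its last pose, push and grip.
It also fails if it takes over 54 s, if anything falls off the work surface, if the arm or the gripper's body presses on something with over 40 N, if the wrist force passes 120 N, or if a joint passes its speed limit or range.

## Working session

There is one attempt and no reset: what is moved stays moved. The work goes in short steps, Python scripts to look and compute and a tool call to move; the robot and the scene stay as the last step left them, time stands still between calls to the robot, and variables do not carry over. Pictures are saved under pics/ and viewed, and the job is handed in when it is done.

Besides the shell and the picture viewer there is one more tool, called after "Request:" as name([rows], argument=value, ...), one row to a line, values as JSON. play_rows: Moves the arm, as the interface text tells. Its arguments: {"type":"object","properties":{"moves":{"type":"array","items":{"type":"object","properties":{"claw":{"type":"number"},"linear":{"type":"array","items":{"type":"number"}},"turn":{"type":"array","items":{"type":"number"}}}}},"force":{"type":"number"}},"required":["moves"]}

```bash
ls; mkdir -p pics
python3 - <<'E'
from station import get_obs, vision
import cv2
print(get_obs())
for n in ("scene","top","wrist"):
    cv2.imwrite(f"pics/{n}0.png",vision.camera(n)); print(n,vision.camera_info(n))
E
```

```text
pics
{'time_s': 0.0, 'qpos': array([-1.28761698e+00,  3.00462457e-01,  1.52158145e+00, -3.59005555e-05,
        1.32067082e+00, -6.65997382e-02]), 'joint_vel': array([-1.56765678e-03, -7.10803097e-04, -2.09195882e-03, -9.60049475e-04,
        8.59508952e-04,  7.17500417e-05]), 'tau': array([-3.56851167e-03, -5.31807232e+01, -3.52739775e+01,  7.06488127e-02,
        2.42927636e-02, -9.69820371e-05]), 'ee_pos': array([ 0.1883965 , -0.51645455,  0.20489091]), 'eef_rot': array([-3.14047076e+00, -3.99778754e-05,  3.49787970e-01]), 'force': array([ 0.07442816,  0.67912383, -0.9001057 ]), 'moment': array([ 0.02079342, -0.00607689,  0.06323003]), 'grip_width': 0.09428237739969189}
scene {'camera_matrix': array([[547.01601129,   0.        , 316.09561277],
       [  0.        , 547.01601129, 235.03627583],
       [  0.        ,   0.        ,   1.        ]]), 'rvec': array([ 1.59061985,  2.08442385, -0.76158311]), 'tvec': array([ 0.23171444, -0.31268955,  1.39637181])}
top {'camera_matrix': array([[440.02989973,   0.        , 319.09407139],
       [  0.        , 440.02989973, 236.77945892],
       [  0.        ,   0.        ,   1.        ]]), 'rvec': array([ 2.18054183, -2.1555717 ,  0.15235063]), 'tvec': array([-0.09371143,  0.55831447,  0.80668054])}
wrist {'camera_matrix': array([[381.00198154,   0.        , 316.24839284],
       [  0.        , 381.00198154, 240.96182928],
       [  0.        ,   0.        ,   1.        ]]), 'mount': array([[ 9.43631342e-04, -9.68797530e-01, -2.47851680e-01,
         7.18373839e-02],
       [ 9.99999515e-01,  8.44359593e-04,  5.06824872e-04,
         9.49357766e-04],
       [-2.81734741e-04, -2.47852038e-01,  9.68797857e-01,
        -1.78389948e-01],
       [ 0.00000000e+00,  0.00000000e+00,  0.00000000e+00,
         1.00000000e+00]])}
```

View pics/scene0.png

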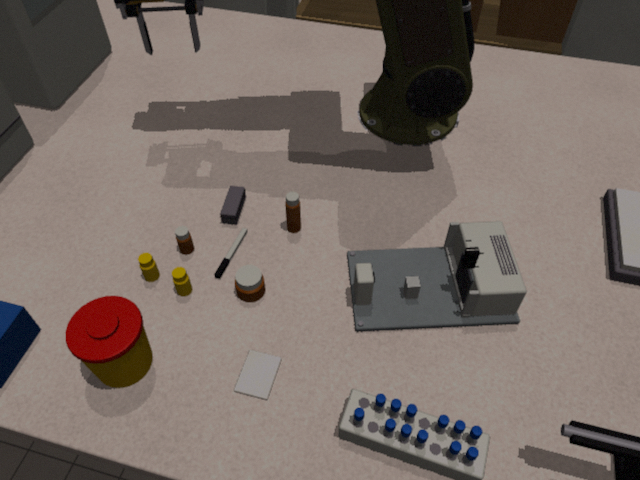

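View pics/top0.png

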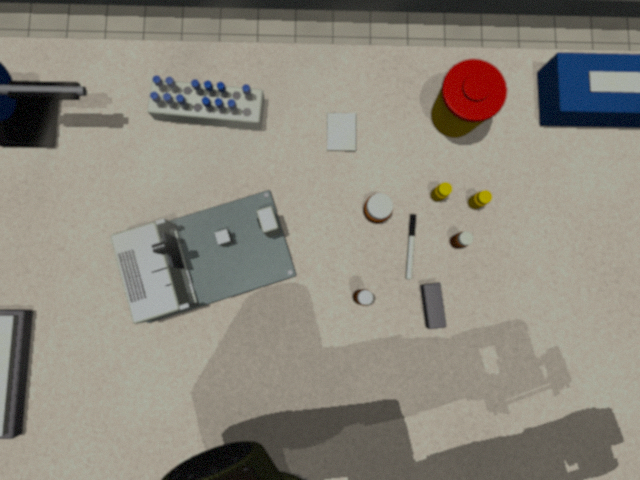

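View pics/wrist0.png

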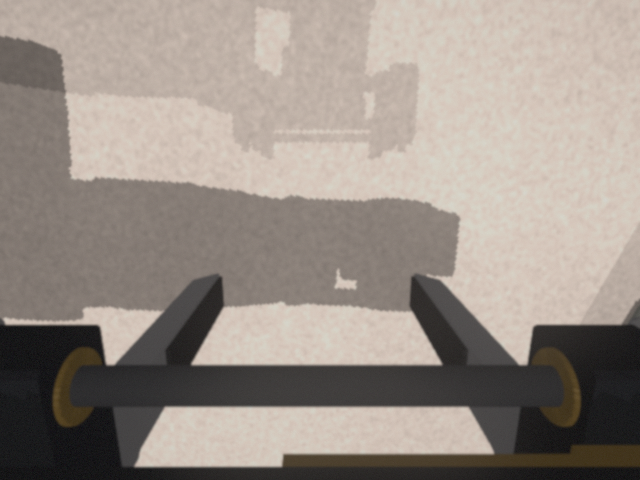

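The scene picture shows the small vial at (185,241), the tall bottle at (293,212), the wide jar at (250,283), and yellow decoys at (149,267) and (181,281). In the top picture the vial is at (461,240), the post top at (223,236) and the tab near (163,247).

Run:
```python
import cv2
t=cv2.imread("pics/top0.png"); s=cv2.imread("pics/scene0.png")
cv2.imwrite("pics/t_reader.png",cv2.resize(t[180:330,105:305],None,fx=4,fy=4,interpolation=cv2.INTER_CUBIC))
cv2.imwrite("pics/t_vial.png",cv2.resize(t[170:320,350:510],None,fx=4,fy=4,interpolation=cv2.INTER_CUBIC))
cv2.imwrite("pics/s_reader.png",cv2.resize(s[210:340,335:530],None,fx=4,fy=4,interpolation=cv2.INTER_CUBIC))
cv2.imwrite("pics/s_vial.png",cv2.resize(s[170:310,120:310],None,fx=4,fy=4,interpolation=cv2.INTER_CUBIC))
```

```text
(no output)
```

View pics/t_reader.png

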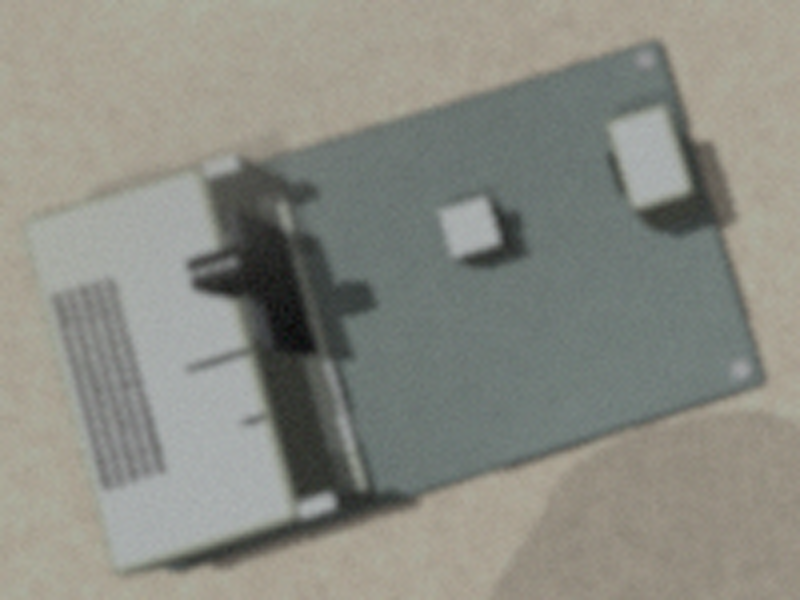

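View pics/t_vial.png

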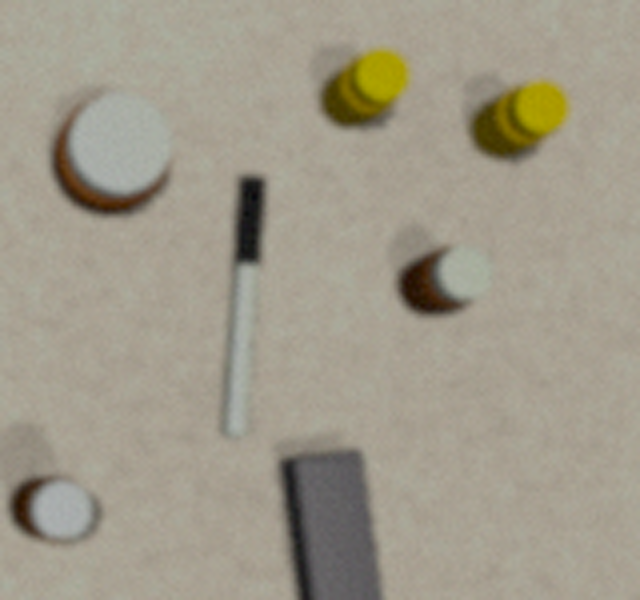

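View pics/s_reader.png

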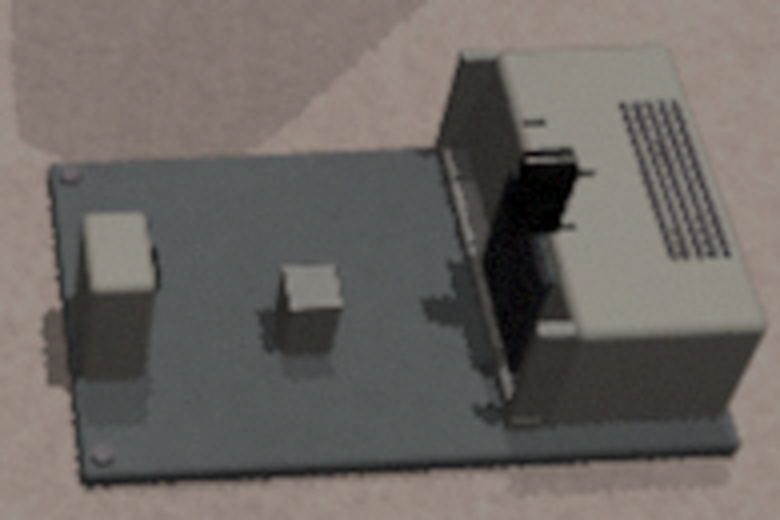

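View pics/s_vial.png

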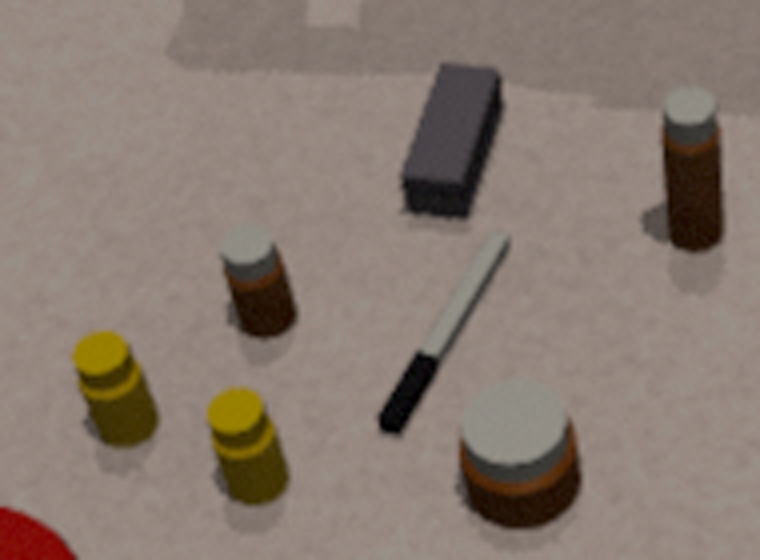

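```bash
cat > h.py <<'E'
import numpy as np, cv2
from station import get_obs, vision
from scipy.spatial.transform import Rotation as Ro
def caminfo(n,obs=None):
    c=vision.camera_info(n); K=c["camera_matrix"]
    if "mount" in c:
        obs=obs or get_obs(); T=np.eye(4); T[:3,:3]=Ro.from_euler('xyz',obs["eef_rot"]).as_matrix(); T[:3,3]=obs["ee_pos"]
        M=T@c["mount"]; R=M[:3,:3].T; t=-R@M[:3,3]
    else: R=cv2.Rodrigues(c["rvec"])[0]; t=c["tvec"]
    return K,R,t
def ray(n,uv,obs=None):
    K,R,t=caminfo(n,obs); d=R.T@np.linalg.inv(K)@np.array([*uv,1.]); return -R.T@t,d
def onz(n,uv,z,obs=None):
    c,d=ray(n,uv,obs); return c+d*(z-c[2])/d[2]
def proj(n,p,obs=None):
    K,R,t=caminfo(n,obs); q=K@(R@np.array(p)+t); return q[:2]/q[2]
def tri(a,b):
    (c1,d1),(c2,d2)=a,b; s=np.linalg.lstsq(np.c_[d1,-d2],c2-c1,rcond=None)[0]
    p,q=c1+d1*s[0],c2+d2*s[1]; return (p+q)/2,np.linalg.norm(p-q)
def totool(v,obs):
    return Ro.from_euler('xyz',obs["eef_rot"]).as_matrix().T@np.array(v)*1000
E
python3 - <<'E'
from h import *
np.set_printoptions(precision=4,suppress=True)
f=lambda U,V,o:((U+.5)/4-.5+o[0],(V+.5)/4-.5+o[1])
tr=(105,180);tv=(350,170);sr=(335,210);sv=(120,170)
pts=[((657,40),(70,-150,12)),((765,382),(-110,-150,12)),((28,217),(57,145,88)),((120,572),(-107,145,88)),((470,226),(0,-40,52)),((650,157),(0,-131,88))]
A=np.array([onz("top",f(*p,tr),q[2]/1e3)[:2] for p,q in pts]);B=np.array([q[:2] for _,q in pts])/1e3
def fit(A,B):
    a,b=A.mean(0),B.mean(0);U,_,Vt=np.linalg.svd((B-b).T@(A-a));R=(U@Vt).T
    R=Vt.T@np.diag([1,np.linalg.det(Vt.T@U.T)])@U.T
    return R,a-R@b
R,t=fit(A,B);print("yaw",np.arctan2(R[1,0],R[0,0]),t,"res mm",(A-(B@R.T+t))*1e3)
print("post pred",R@[0,-.04]+t,"tab",R@[0,.052]+t)
spts=[((52,165),(-110,-150,12)),((82,482),(70,-150,12)),((312,287),(0,-40,52))]
for p,q in spts: print("scene",onz("scene",f(*p,sr),q[2]/1e3)[:2],R@(np.array(q[:2])/1e3)+t)
print("post tri",tri(ray("top",f(470,226,tr)),ray("scene",f(312,287,sr))))
print("tabtop z.138",onz("top",f(214,263,tr),.138))
print("vial top",onz("top",f(463,275,tv),.058),"scene",onz("scene",f(249,246,sv),.058),"tri",tri(ray("top",f(463,275,tv)),ray("scene",f(249,246,sv))))
print("box",onz("top",f(325,455,tv),.032),"decoy",onz("top",f(540,108,tv),.058), onz("top",f(382,77,tv),.058),"pen",onz("top",f(250,180,tv),.012),onz("top",f(233,435,tv),.012))
print("tall",onz("top",f(62,510,tv),.096),"jar",onz("top",f(119,145,tv),.05))
E
```

```text
yaw 0.31792398619703527 [0.5438 0.1308] res mm [[-2.0788  2.7469]
 [ 0.3101  2.6425]
 [ 0.7162 -4.399 ]
 [ 1.9587 -2.9782]
 [-0.1675  1.0459]
 [-0.7387  0.9421]]
post pred [0.5563 0.0928] tab [0.5276 0.1802]
scene [ 0.4862 -0.0406] [ 0.4862 -0.046 ]
scene [0.6583 0.0139] [0.6572 0.0102]
scene [0.5551 0.0958] [0.5563 0.0928]
post tri (array([0.5559, 0.0948, 0.0526]), np.float64(0.0020888160068061206))
tabtop z.138 [0.529  0.1817 0.138 ]
vial top [ 0.557  -0.3605  0.058 ] scene [ 0.5588 -0.3581  0.058 ] tri (array([ 0.5571, -0.3604,  0.0557]), np.float64(0.0018459381047853584))
box [ 0.4731 -0.3011  0.032 ] decoy [ 0.6371 -0.3996  0.058 ] [ 0.651  -0.3247  0.058 ] pen [ 0.6088 -0.2719  0.012 ] [ 0.4826 -0.2617  0.012 ]
tall [ 0.4468 -0.1676  0.096 ] jar [ 0.6181 -0.2008  0.05  ]
```

Run:
```python
from h import *
o=get_obs(); print(totool(np.array([.5573,-.3600,.150])-o["ee_pos"],o))
```

```text
[400.19434551 -20.56851387  55.04578674]
```

Request:
play_rows([
  {"claw": 0.7, "linear": [40, -2, 0], "turn": [0, 0, 0]},
  {"claw": 0.7, "linear": [90, -5, 5], "turn": [0, 0, 0]},
  {"claw": 0.7, "linear": [145, -8, 15], "turn": [0, 0, 0]},
  {"claw": 0.7, "linear": [200, -10, 25], "turn": [0, 0, 0]},
  {"claw": 0.7, "linear": [255, -13, 35], "turn": [0, 0, 0]},
  {"claw": 0.7, "linear": [310, -16, 45], "turn": [0, 0, 0]},
  {"claw": 0.7, "linear": [360, -19, 55], "turn": [0, 0, 0]},
  {"claw": 0.7, "linear": [400, -20.5, 55], "turn": [0, 0, 0]},
])

```text
time_s: 1.15
ee_pos: [0.5585, -0.3587, 0.1487]
eef_rot: [-3.139, 0.001, 0.351]
force: [-0.6, 0.4, -0.1]
grip_width: 0.0658
```

Request:
play_rows([
  {"claw": 0.7, "linear": [0, 0, 0], "turn": [0, 0, 0]},
  {"claw": 0.7, "linear": [0, 0, 0], "turn": [0, 0, 0]},
])

```text
time_s: 1.4
ee_pos: [0.5579, -0.3587, 0.1481]
eef_rot: [-3.138, 0.002, 0.351]
force: [-0.3, -0.4, -0.8]
grip_width: 0.0655
```

Run:
```python
from h import *
o=get_obs(); im=vision.camera("wrist"); cv2.imwrite("pics/w1.png",im); print(o["ee_pos"],o["eef_rot"],o["grip_width"],o["time_s"])
print("pred vial cap",proj("wrist",[.5573,-.36,.058],o),"base",proj("wrist",[.5573,-.36,0],o))
import pickle;pickle.dump(o,open("o1.pkl","wb"))
```

```text
[ 0.55792674 -0.35874117  0.14814161] [-3.13827024e+00  1.80151292e-03  3.50782025e-01] 0.06551380222539152 1.4
pred vial cap [316.48178776 246.266084  ] base [316.64355835 228.87787897]
```

View pics/w1.png

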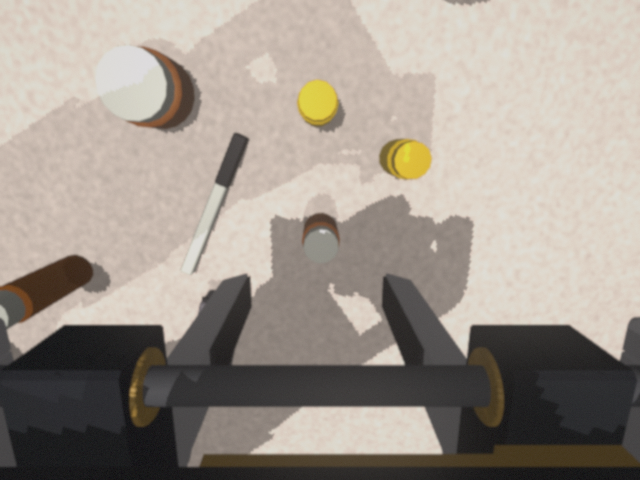

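The wrist picture shows the vial's cap at about (321,245), between the fingers, with the yellow decoys beyond it at (318,102) and (410,160).

Run:
```python
from h import *
import pickle;o=pickle.load(open("o1.pkl","rb"))
v=onz("wrist",(321,245.5),.058,o); print(v)
o=get_obs(); print(totool(np.array([.5575,-.3602,.010])-o["ee_pos"],o),totool(np.array([*v[:2],.010])-o["ee_pos"],o))
```

```text
[ 0.55898227 -0.36289447  0.058     ]
[ -0.29392125   1.35323882 138.51189282] [  0.17464818   4.39258957 138.50223194]
```

Request:
play_rows([
  {"claw": 0.7, "linear": [0, 3, 25], "turn": [0, 0, 0]},
  {"claw": 0.7, "linear": [0, 3, 55], "turn": [0, 0, 0]},
  {"claw": 0.7, "linear": [0, 3, 85], "turn": [0, 0, 0]},
  {"claw": 0.7, "linear": [0, 3, 110], "turn": [0, 0, 0]},
  {"claw": 0.7, "linear": [0, 3, 130], "turn": [0, 0, 0]},
  {"claw": 0.7, "linear": [0, 3, 138.5], "turn": [0, 0, 0]},
  {"claw": 0.7, "linear": [0, 3, 138.5], "turn": [0, 0, 0]},
  {"claw": 0.7, "linear": [0, 3, 138.5], "turn": [0, 0, 0]},
])

```text
time_s: 2.45
ee_pos: [0.5588, -0.362, 0.0111]
eef_rot: [-3.14, 0.001, 0.35]
force: [0.2, 0.2, -0.2]
grip_width: 0.0656
```

Run:
```python
from h import *
im=vision.camera("wrist"); cv2.imwrite("pics/w2.png",im)
s=vision.camera("scene"); cv2.imwrite("pics/s2.png",cv2.resize(s[130:310,90:310],None,fx=3,fy=3,interpolation=cv2.INTER_CUBIC))
```

```text
(no output)
```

View pics/w2.png

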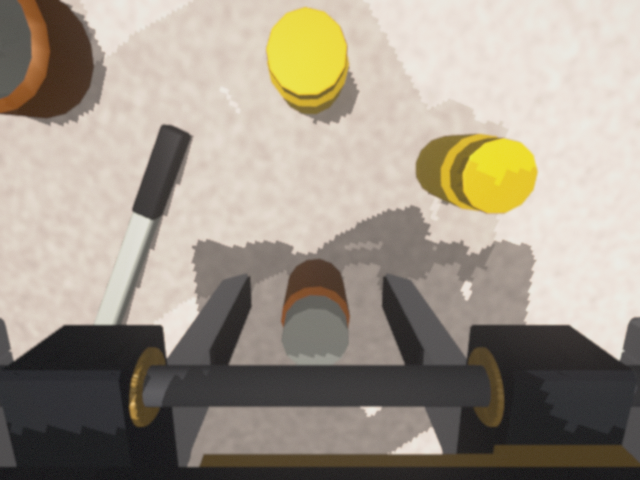

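View pics/s2.png

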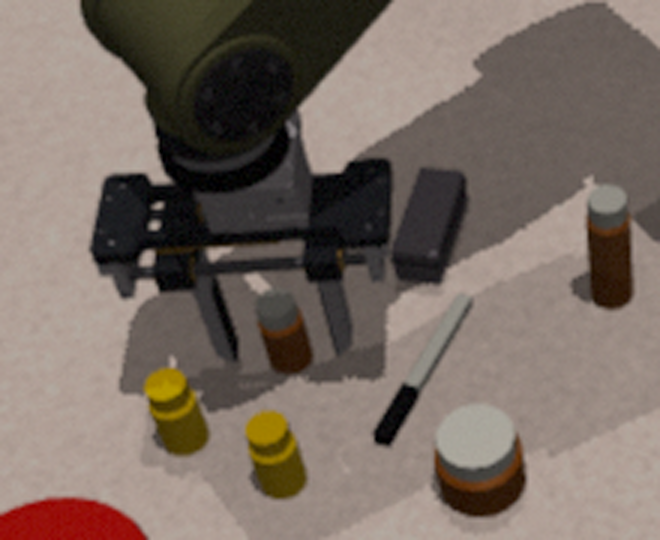

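The vial stands centred between the open fingers, with its cap at about (316,325). I'll close now.

Request:
play_rows([
  {"claw": 0.3, "linear": [0, 0, 0], "turn": [0, 0, 0]},
  {"claw": 0.2, "linear": [0, 0, 0], "turn": [0, 0, 0]},
  {"claw": 0.2, "linear": [0, 0, 0], "turn": [0, 0, 0]},
  {"claw": 0.2, "linear": [0, 0, 0], "turn": [0, 0, 0]},
  {"claw": 0.2, "linear": [0, 0, 0], "turn": [0, 0, 0]},
  {"claw": 0.2, "linear": [0, 0, 0], "turn": [0, 0, 0]},
], force=20)

```text
time_s: 3.3
ee_pos: [0.5587, -0.3619, 0.0109]
eef_rot: [-3.14, 0.001, 0.35]
force: [-0.2, 0.8, 1.0]
grip_width: 0.0295
```

Run:
```python
from h import *
o=get_obs();print(o["ee_pos"],o["eef_rot"],o["grip_width"])
im=vision.camera("wrist"); cv2.imwrite("pics/w3.png",im)
```

```text
[ 0.55870143 -0.3618825   0.01093237] [-3.13977587e+00  7.84292767e-04  3.50049171e-01] 0.029462433379918475
```

View pics/w3.png

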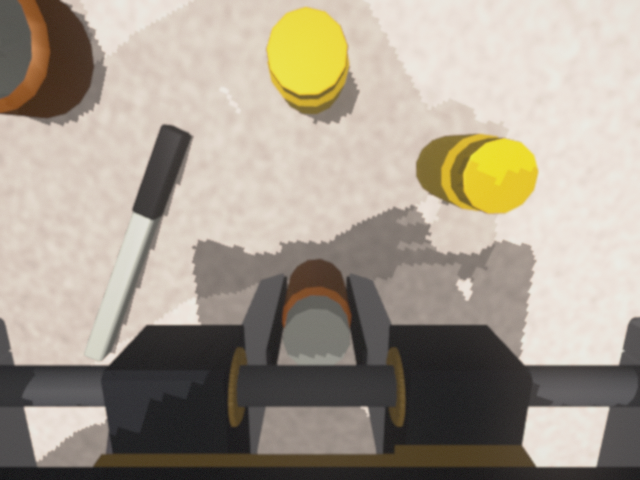

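The vial is held at 29.5 mm. Now to find its offset along tool x, and the move to above the post.

```bash
python3 - <<'E'
from h import *
o=get_obs();R=Ro.from_euler('xyz',o["eef_rot"]).as_matrix()
for dx in (-6,-4,-2,0,2,4,6):
    far=R[:2,0]*(.015+dx/1e3)+o["ee_pos"][:2]
    th=np.linspace(0,2*np.pi,60)
    def ring(r,z): 
        P=np.array([proj("wrist",[o["ee_pos"][0]+R[0,0]*dx/1e3+r*np.cos(a),o["ee_pos"][1]+R[1,0]*dx/1e3+r*np.sin(a),z],o) for a in th]); return P[:,1].min(),P[:,1].max(),P[:,0].min(),P[:,0].max()
    print(dx,"base",np.round(ring(.015,0),1),"glass40",np.round(ring(.015,.040),1),"cap58",np.round(ring(.013,.058),1),"cap44",np.round(ring(.013,.044),1))
E
python3 -c "
import cv2;i=cv2.imread('pics/w3.png');cv2.imwrite('pics/w3z.png',cv2.resize(i[240:380,230:400],None,fx=4,fy=4))"
```

```text
-6 base [267.7 320.4 286.1 342.5] glass40 [297.8 361.3 278.8 348.5] cap58 [321.6 382.2 279.4 347.1] cap44 [306.2 362.3 282.6 344.5]
-4 base [264.  317.  286.  342.5] glass40 [293.4 357.2 278.7 348.6] cap58 [316.7 377.7 279.3 347.2] cap44 [301.6 358.2 282.5 344.6]
-2 base [260.4 313.6 285.9 342.6] glass40 [288.9 353.2 278.6 348.7] cap58 [311.8 373.2 279.2 347.3] cap44 [297.1 354.  282.4 344.7]
0 base [256.7 310.1 285.9 342.7] glass40 [284.4 349.1 278.5 348.8] cap58 [306.8 368.7 279.1 347.4] cap44 [292.5 349.8 282.3 344.8]
2 base [253.  306.7 285.8 342.7] glass40 [279.9 344.9 278.3 348.9] cap58 [301.8 364.1 279.  347.5] cap44 [287.9 345.5 282.2 344.9]
4 base [249.3 303.2 285.7 342.8] glass40 [275.3 340.8 278.2 349. ] cap58 [296.8 359.5 278.8 347.6] cap44 [283.3 341.2 282.1 345. ]
6 base [245.5 299.7 285.6 342.9] glass40 [270.7 336.6 278.1 349.1] cap58 [291.7 354.9 278.7 347.7] cap44 [278.6 337.  282.  345.1]
```

View pics/w3z.png

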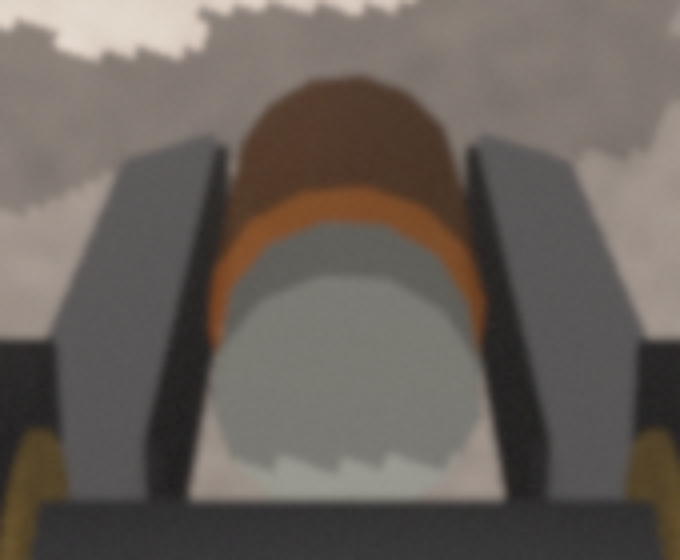

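Run:
```python
from h import *
o=get_obs(); 
for p in ([.5587,-.362,.19],[.556,-.05,.19],[.556,.094,.19]): print(totool(np.array(p)-o["ee_pos"],o))
```

```text
[-1.78468507e-01 -2.27097712e-01 -1.79105467e+02]
[ 104.2721366  -294.23582655 -178.62749394]
[ 153.65070664 -429.50485077 -178.40861558]
```

Request:
play_rows([
  {"claw": 0.2, "linear": [0, 0, -15], "turn": [0, 0, 0]},
  {"claw": 0.2, "linear": [0, 0, -50], "turn": [0, 0, 0]},
  {"claw": 0.2, "linear": [0, 0, -95], "turn": [0, 0, 0]},
  {"claw": 0.2, "linear": [0, 0, -135], "turn": [0, 0, 0]},
  {"claw": 0.2, "linear": [8, -22, -165], "turn": [0, 0, -0.1]},
  {"claw": 0.2, "linear": [20, -57, -178], "turn": [0, 0, -0.25]},
  {"claw": 0.2, "linear": [35, -99, -178], "turn": [0, 0, -0.4]},
  {"claw": 0.2, "linear": [50, -141, -178], "turn": [0, 0, -0.55]},
])

```text
time_s: 4.35
ee_pos: [0.5574, -0.2113, 0.1905]
eef_rot: [-3.141, -0.001, 0.905]
force: [-0.6, -0.4, -1.0]
grip_width: 0.0294
```

Run:
```python
from h import *
o=get_obs(); print(o["ee_pos"],o["eef_rot"],o["grip_width"])
print(totool(np.array([.556,.094,.19])-o["ee_pos"],o), 1.889-o["eef_rot"][2])
```

```text
[ 0.55741687 -0.21126979  0.19045048] [-3.14097860e+00 -7.02479011e-04  9.04677027e-01] 0.029445558555204854
[ 239.13501253 -189.75184236    0.73498563] 0.984322973239808
```

Request:
play_rows([
  {"claw": 0.2, "linear": [35, -28, 0], "turn": [0, 0, -0.15]},
  {"claw": 0.2, "linear": [70, -56, 0], "turn": [0, 0, -0.3]},
  {"claw": 0.2, "linear": [107, -85, 0], "turn": [0, 0, -0.45]},
  {"claw": 0.2, "linear": [144, -114, 0], "turn": [0, 0, -0.6]},
  {"claw": 0.2, "linear": [180, -143, 0], "turn": [0, 0, -0.75]},
  {"claw": 0.2, "linear": [212, -168, 0], "turn": [0, 0, -0.88]},
  {"claw": 0.2, "linear": [232, -184, 0], "turn": [0, 0, -0.96]},
  {"claw": 0.2, "linear": [239, -189.7, 0], "turn": [0, 0, -0.984]},
])

```text
time_s: 5.35
ee_pos: [0.5559, 0.095, 0.1916]
eef_rot: [3.14, -0.001, 1.891]
force: [0.2, -0.5, -0.4]
grip_width: 0.0293
```

Request:
play_rows([
  {"claw": 0.2, "linear": [0, 0, 20], "turn": [0, 0, 0]},
  {"claw": 0.2, "linear": [0, 0, 40], "turn": [0, 0, 0]},
  {"claw": 0.2, "linear": [0, 0, 50], "turn": [0, 0, 0]},
  {"claw": 0.2, "linear": [0, 0, 50], "turn": [0, 0, 0]},
  {"claw": 0.2, "linear": [0, 0, 50], "turn": [0, 0, 0]},
])

```text
time_s: 5.98
ee_pos: [0.5563, 0.0948, 0.1425]
eef_rot: [3.139, -0.0, 1.89]
force: [-0.2, 0.9, -1.0]
grip_width: 0.0297
```

Run:
```python
from h import *
import pickle
o=get_obs(); print(o["ee_pos"],o["eef_rot"],o["grip_width"]);pickle.dump(o,open("o4.pkl","wb"))
cv2.imwrite("pics/w4.png",vision.camera("wrist"))
s=vision.camera("scene"); cv2.imwrite("pics/s4f.png",s);cv2.imwrite("pics/s4.png",cv2.resize(s[150:340,335:535],None,fx=3,fy=3,interpolation=cv2.INTER_CUBIC))
t=vision.camera("top"); cv2.imwrite("pics/t4f.png",t);cv2.imwrite("pics/t4.png",cv2.resize(t[170:340,105:305],None,fx=3,fy=3,interpolation=cv2.INTER_CUBIC))
```

```text
[0.55632645 0.09483473 0.14254771] [ 3.13920597e+00 -4.18175739e-04  1.89031149e+00] 0.02974842566346047
```

View pics/w4.png

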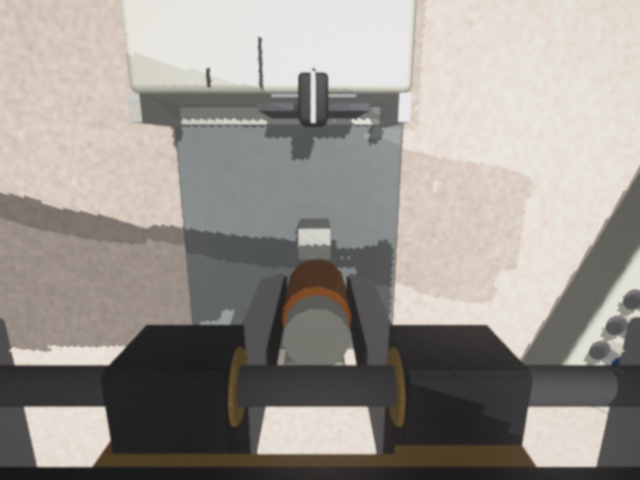

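View pics/s4.png

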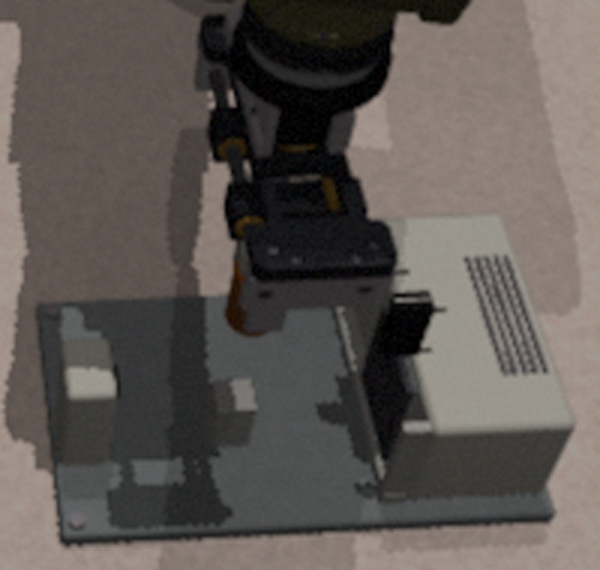

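View pics/t4.png

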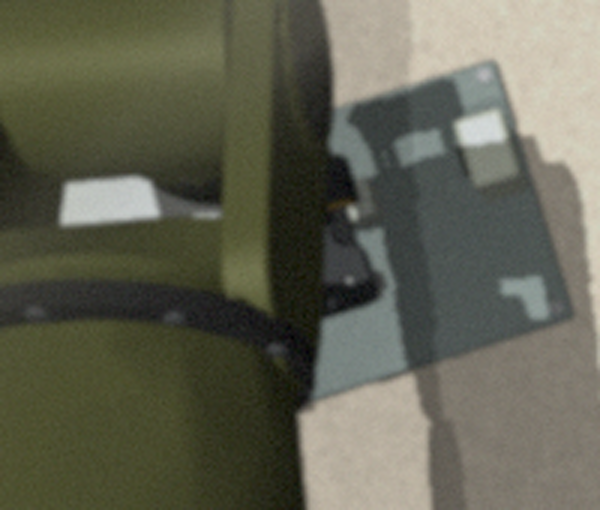

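The wrist picture shows the post at columns 298–331 and rows 219–258 just behind the held vial, the tab with its white line near column 314, and the index lines at columns 261 (long) and 209 (short).

Run:
```python
import cv2
i=cv2.imread("pics/w4.png")
cv2.imwrite("pics/w4a.png",cv2.resize(i[205:275,270:360],None,fx=8,fy=8,interpolation=cv2.INTER_CUBIC))
cv2.imwrite("pics/w4b.png",cv2.resize(i[25:165,170:400],None,fx=3.4,fy=3.4,interpolation=cv2.INTER_CUBIC))
```

```text
(no output)
```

View pics/w4a.png

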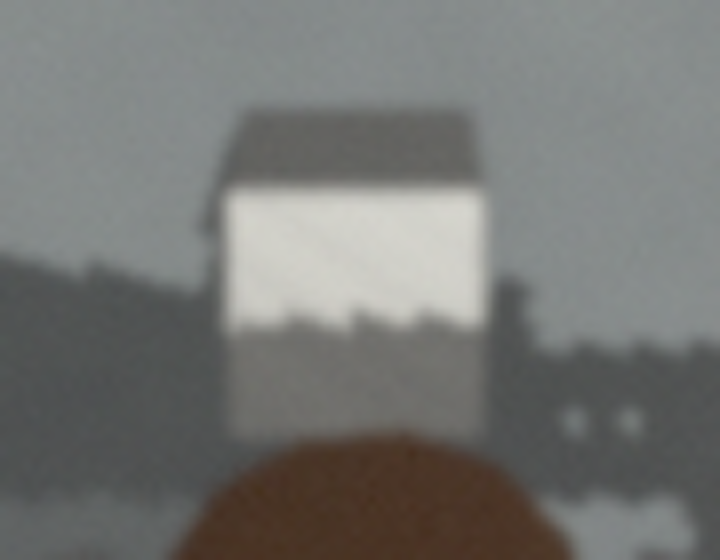

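View pics/w4b.png

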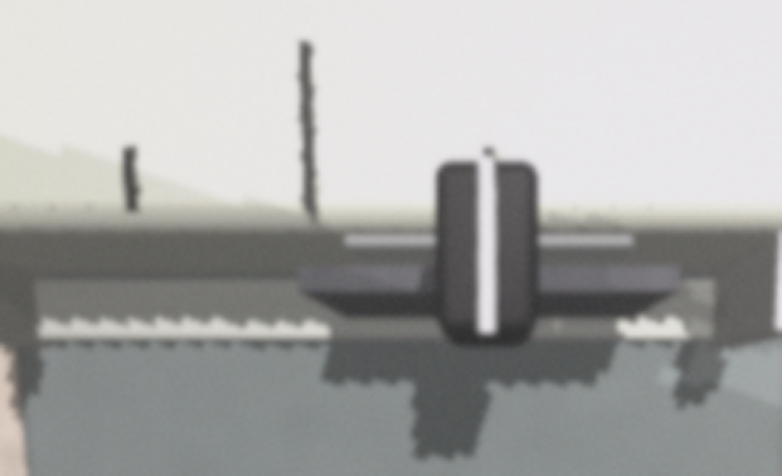

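Run:
```python
from h import *
import pickle;o=pickle.load(open("o4.pkl","rb"))
R=Ro.from_euler('xyz',o["eef_rot"]).as_matrix()
q=lambda p:(R.T@(p-o["ee_pos"])*1e3).round(2)
p=onz("wrist",(314.1,243.7),.052,o);print("post",p,q(p))
p=onz("wrist",(313,98),.138,o);print("tab",p,q(p))
# held vial cap top: left/right edges now
z=o["ee_pos"][2]-.0109+.058
i=cv2.imread("pics/w4.png")[316:336,270:365]; print(z, [i[r,:,:].sum(1)[::1][10:90:4].tolist() for r in (4,)])
p=onz("wrist",(317.2,338),z,o);print("cap",q(p))
p=np.array([.5559,.0945,.052]);print("target",q(p))
```

```text
post [0.55521908 0.09436565 0.052     ] [-0.14 -1.41 90.54]
tab [0.52638866 0.18057819 0.138     ] [90.81 -1.5   4.58]
0.18964771473993636 [[95, 220, 265, 336, 349, 352, 354, 347, 350, 349, 347, 347, 347, 347, 350, 344, 264, 238, 116, 114]]
cap [ -0.8    0.36 -47.1 ]
target [-0.22 -0.73 90.55]
```

Run:
```python
from h import *
import pickle;o=pickle.load(open("o4.pkl","rb"))
print(vision.camera_info("wrist")["mount"][:3,3],np.linalg.det(vision.camera_info("wrist")["mount"][:3,:3]))
R=Ro.from_euler('xyz',o["eef_rot"]).as_matrix()
z=o["ee_pos"][2]-.0109+.058
p=onz("wrist",(317.2,338),z,o);c,d=ray("wrist",(317.2,338),o);print(p,R.T@(c-o["ee_pos"]),R.T@d,R.T@(p-o["ee_pos"]))
```

```text
[ 0.07113441 -0.00022651 -0.17839007] 0.9999999999999986
[0.55681692 0.09412989 0.18964771] [ 0.07113441 -0.00022651 -0.17839007] [-0.49586234  0.00401975  0.90497439] [-0.00080353  0.00035666 -0.04709962]
```

Request:
play_rows([
  {"claw": 0.2, "linear": [0.7, -1.1, 15], "turn": [0, 0, 0]},
  {"claw": 0.2, "linear": [0.7, -1.1, 35], "turn": [0, 0, 0]},
  {"claw": 0.2, "linear": [0.7, -1.1, 55], "turn": [0, 0, 0]},
  {"claw": 0.2, "linear": [0.7, -1.1, 68], "turn": [0, 0, 0]},
  {"claw": 0.2, "linear": [0.7, -1.1, 75], "turn": [0, 0, 0]},
  {"claw": 0.2, "linear": [0.7, -1.1, 76], "turn": [0, 0, 0]},
  {"claw": 0.2, "linear": [0.7, -1.1, 76], "turn": [0, 0, 0]},
])

```text
time_s: 7.0
ee_pos: [0.5553, 0.0954, 0.0667]
eef_rot: [3.139, -0.0, 1.891]
force: [-0.1, -0.7, -1.2]
grip_width: 0.0294
```

Run:
```python
from h import *
o=get_obs(); print(o["ee_pos"],o["eef_rot"],o["force"],o["grip_width"])
s=vision.camera("scene");cv2.imwrite("pics/s5.png",cv2.resize(s[200:340,335:535],None,fx=4,fy=4,interpolation=cv2.INTER_CUBIC))
cv2.imwrite("pics/w5.png",vision.camera("wrist"))
```

```text
[0.55533048 0.09544001 0.0667491 ] [ 3.13868556e+00 -3.25999054e-04  1.89068016e+00] [-0.07234263 -0.67339608 -1.17813889] 0.029375338842238256
```

View pics/s5.png

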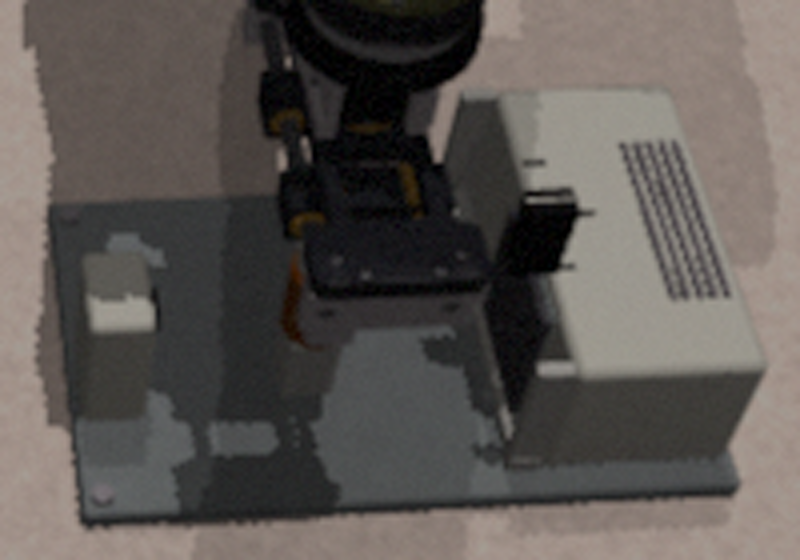

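View pics/w5.png

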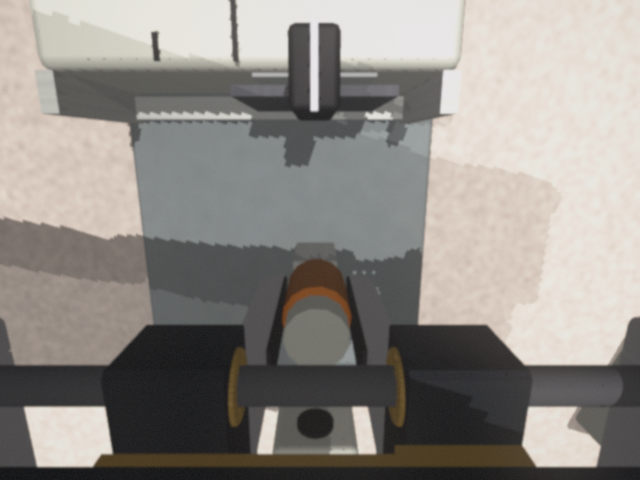

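The wrist picture shows the post at columns 295–336, centred under the vial at about column 317, with roughly 4 mm to go. The shutter is still shut. I'll lower gently.

Request:
play_rows([
  {"claw": 0.2, "linear": [0, -0.5, 1.5], "turn": [0, 0, 0]},
  {"claw": 0.2, "linear": [0, -0.5, 2.5], "turn": [0, 0, 0]},
  {"claw": 0.2, "linear": [0, -0.5, 3.2], "turn": [0, 0, 0]},
  {"claw": 0.2, "linear": [0, -0.5, 3.2], "turn": [0, 0, 0]},
])

```text
time_s: 7.6
ee_pos: [0.5548, 0.0953, 0.0636]
eef_rot: [3.139, -0.0, 1.891]
force: [-0.0, 0.3, -1.0]
grip_width: 0.0294
```

Request:
play_rows([
  {"claw": 0.2, "linear": [0, 0, 0.5], "turn": [0, 0, 0]},
  {"claw": 0.2, "linear": [0, 0, 0.5], "turn": [0, 0, 0]},
])

```text
time_s: 7.85
ee_pos: [0.5548, 0.0953, 0.063]
eef_rot: [3.139, -0.0, 1.891]
force: [-0.6, -0.2, -0.6]
grip_width: 0.0293
```

Request:
play_rows([
  {"claw": 0.2, "linear": [0, 0, 0.5], "turn": [0, 0, 0]},
  {"claw": 0.2, "linear": [0, 0, 0.5], "turn": [0, 0, 0]},
])

```text
time_s: 8.1
ee_pos: [0.5549, 0.0953, 0.0628]
eef_rot: [3.139, -0.0, 1.891]
force: [-2.0, 0.8, 4.7]
grip_width: 0.0298
```

Request:
play_rows([
  {"claw": 0.2, "linear": [0, 0, 0.6], "turn": [0, 0, 0]},
  {"claw": 0.2, "linear": [0, 0, 0.6], "turn": [0, 0, 0]},
])

```text
time_s: 8.35
ee_pos: [0.5549, 0.0953, 0.0628]
eef_rot: [3.138, -0.0, 1.891]
force: [-3.9, 0.1, 7.9]
grip_width: 0.0296
```

Contact: 8 N upward with z steady at 62.8 mm. I'll ease the load off slightly, then open.

Request:
play_rows([
  {"claw": 0.2, "linear": [0, 0, -0.3], "turn": [0, 0, 0]},
  {"claw": 0.36, "linear": [0, 0, -0.3], "turn": [0, 0, 0]},
  {"claw": 0.45, "linear": [0, 0, -0.3], "turn": [0, 0, 0]},
  {"claw": 0.6, "linear": [0, 0, -0.3], "turn": [0, 0, 0]},
  {"claw": 0.6, "linear": [0, 0, -0.3], "turn": [0, 0, 0]},
  {"claw": 0.6, "linear": [0, 0, -0.3], "turn": [0, 0, 0]},
], force=10)

```text
time_s: 9.1
ee_pos: [0.5549, 0.0953, 0.0631]
eef_rot: [3.138, -0.0, 1.891]
force: [-0.3, -0.4, 0.1]
grip_width: 0.0563
```

Run:
```python
from h import *
o=get_obs(); print(o["ee_pos"],o["eef_rot"],o["force"],o["grip_width"])
cv2.imwrite("pics/w6.png",vision.camera("wrist"))
```

```text
[0.55492314 0.09530218 0.06313076] [ 3.13831803e+00 -1.99779476e-04  1.89075472e+00] [-0.27732837 -0.38546158  0.13316916] 0.05628415683590259
```

View pics/w6.png

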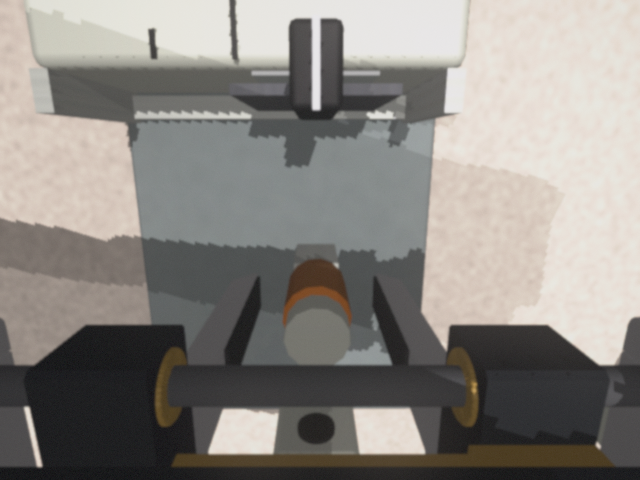

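The vial stands free on the post at (317,300) and the shutter is still shut. Retracting straight up.

Request:
play_rows([
  {"claw": 0.6, "linear": [0, 0, -8], "turn": [0, 0, 0]},
  {"claw": 0.6, "linear": [0, 0, -25], "turn": [0, 0, 0]},
  {"claw": 0.6, "linear": [0, 0, -50], "turn": [0, 0, 0]},
  {"claw": 0.6, "linear": [0, 0, -80], "turn": [0, 0, 0]},
  {"claw": 0.6, "linear": [0, 0, -105], "turn": [0, 0, 0]},
  {"claw": 0.6, "linear": [0, 0, -120], "turn": [0, 0, 0]},
  {"claw": 0.6, "linear": [0, 0, -120], "turn": [0, 0, 0]},
  {"claw": 0.6, "linear": [0, 0, -120], "turn": [0, 0, 0]},
])

```text
time_s: 10.15
ee_pos: [0.5542, 0.0951, 0.1823]
eef_rot: [3.14, -0.0, 1.891]
force: [0.6, 1.1, -0.7]
grip_width: 0.0564
```

Run:
```python
from h import *
import pickle
o=get_obs(); print(o["ee_pos"],o["eef_rot"],o["force"],o["grip_width"]);pickle.dump(o,open("o7.pkl","wb"))
cv2.imwrite("pics/w7.png",vision.camera("wrist"))
R=Ro.from_euler('xyz',o["eef_rot"]).as_matrix()
pickle.dump({n:caminfo(n,o) for n in ("wrist",)},open("cam7.pkl","wb"))
print(vision.camera_info("wrist")["mount"][:3,3])
```

```text
[0.55420095 0.09511757 0.18227417] [ 3.13959379e+00 -4.96080789e-04  1.89073534e+00] [ 0.58485186  1.12878741 -0.65751832] 0.05643880147081699
[ 0.07113438 -0.00022614 -0.17839001]
```

View pics/w7.png

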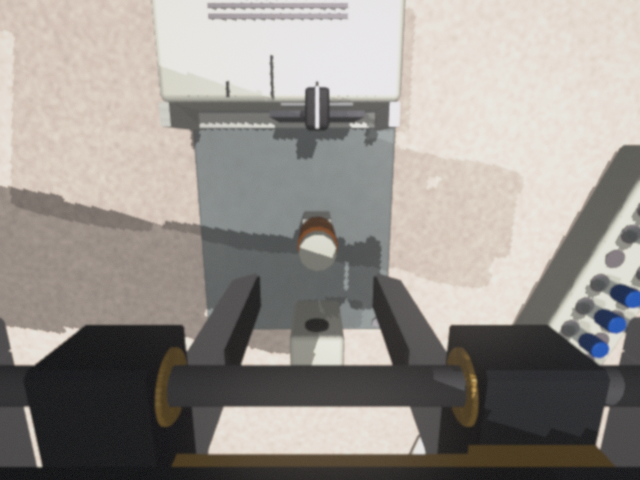

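Run:
```python
import cv2
i=cv2.imread("pics/w7.png")
cv2.imwrite("pics/w7z.png",cv2.resize(i[40:140,200:400],None,fx=4,fy=4,interpolation=cv2.INTER_CUBIC))
from h import *
import pickle;o=pickle.load(open("o7.pkl","rb"))
R=Ro.from_euler('xyz',o["eef_rot"]).as_matrix()
p=onz("wrist",(317.3,106),.138,o);print("tab",p,R.T@(p-o["ee_pos"])*1e3)
p=onz("wrist",(317.5,252),.110,o);print("cap",p,R.T@(p-o["ee_pos"])*1e3)
```

```text
tab [0.5262512  0.18165345 0.138     ] [90.91304117  0.59626544 44.32055801]
cap [0.55563507 0.09439842 0.11      ] [-1.16955833  0.99070056 72.27572532]
```

View pics/w7z.png

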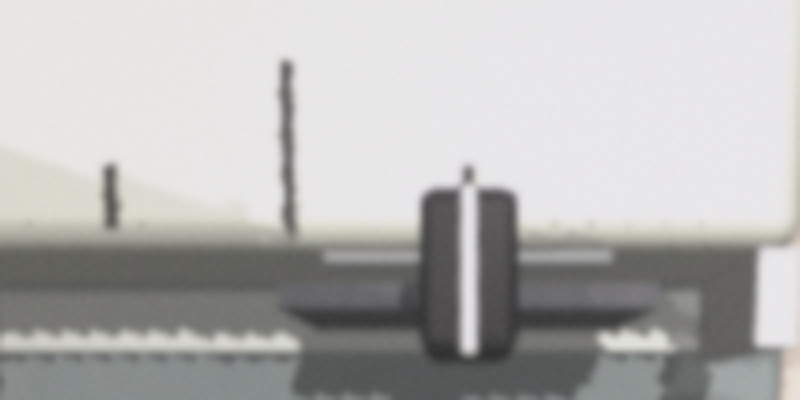

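The vial is standing on the post with its cap at (317,250). The tab's white line is at column 317, the long index line at column 272 and the short one at column 228. Moving over the tab.

Request:
play_rows([
  {"claw": 0.5, "linear": [25, 0, 0], "turn": [0, 0, 0]},
  {"claw": 0.5, "linear": [55, 0, 0], "turn": [0, 0, 0]},
  {"claw": 0.5, "linear": [80, 0, 0], "turn": [0, 0, 0]},
  {"claw": 0.5, "linear": [91.5, 0, 0], "turn": [0, 0, 0]},
  {"claw": 0.5, "linear": [91.5, 0, 10], "turn": [0, 0, 0]},
  {"claw": 0.5, "linear": [91.5, 0, 30], "turn": [0, 0, 0]},
  {"claw": 0.5, "linear": [91.5, 0, 30], "turn": [0, 0, 0]},
])

```text
time_s: 11.08
ee_pos: [0.5249, 0.181, 0.1503]
eef_rot: [-3.14, -0.001, 1.89]
force: [0.9, 0.0, -0.9]
grip_width: 0.047
```

Run:
```python
from h import *
o=get_obs(); print(o["ee_pos"],o["eef_rot"],o["force"],o["grip_width"])
cv2.imwrite("pics/w8.png",vision.camera("wrist"))
for x,y in ((.527,.181),(.5276,.1802),(.529,.1817)): print(totool(np.array([x,y,.104])-o["ee_pos"],o), proj("wrist",[x,y,.138],o))
```

```text
[0.5248954  0.1809597  0.15029791] [-3.13988615e+00 -5.99024835e-04  1.88984516e+00] [ 0.88067333  0.00501628 -0.85181451] 0.04702754731026776
[-0.64960037  2.09003393 46.29403153] [319.94683373 282.30637651]
[-1.59742568  2.40882219 46.29291975] [320.53979808 283.98383229]
[-0.61225352  4.20866375 46.29043844] [323.93238772 282.24453067]
```

View pics/w8.png

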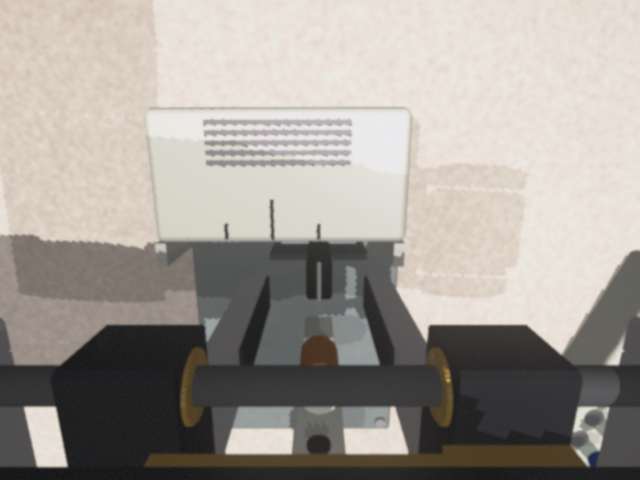

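The tab is between the jaws (line at column 319, finger midline about 317). I'll descend, then grip.

Request:
play_rows([
  {"claw": 0.5, "linear": [-0.5, 1.4, 10], "turn": [0, 0, 0]},
  {"claw": 0.5, "linear": [-0.5, 1.4, 25], "turn": [0, 0, 0]},
  {"claw": 0.5, "linear": [-0.5, 1.4, 38], "turn": [0, 0, 0]},
  {"claw": 0.5, "linear": [-0.5, 1.4, 45], "turn": [0, 0, 0]},
  {"claw": 0.5, "linear": [-0.5, 1.4, 45], "turn": [0, 0, 0]},
])

```text
time_s: 11.75
ee_pos: [0.5266, 0.1812, 0.1059]
eef_rot: [-3.141, -0.001, 1.89]
force: [-0.3, 0.3, -0.4]
grip_width: 0.0474
```

Request:
play_rows([
  {"claw": 0.25, "linear": [0, 0, 0], "turn": [0, 0, 0]},
  {"claw": 0.18, "linear": [0, 0, 0], "turn": [0, 0, 0]},
  {"claw": 0.1, "linear": [0, 0, 0], "turn": [0, 0, 0]},
  {"claw": 0.05, "linear": [0, 0, 0], "turn": [0, 0, 0]},
  {"claw": 0.05, "linear": [0, 0, 0], "turn": [0, 0, 0]},
  {"claw": 0.05, "linear": [0, 0, 0], "turn": [0, 0, 0]},
], force=25)

```text
time_s: 12.5
ee_pos: [0.5262, 0.181, 0.1061]
eef_rot: [-3.14, -0.001, 1.89]
force: [-5.3, -1.8, 3.1]
grip_width: 0.0138
```

Run:
```python
from h import *
import pickle
o=get_obs(); print(o["ee_pos"],o["eef_rot"],o["force"],o["grip_width"])
pickle.dump(o,open("o9.pkl","wb"))
cv2.imwrite("pics/w9.png",vision.camera("wrist"))
```

```text
[0.52621506 0.18103028 0.10611239] [-3.13967637e+00 -5.67182883e-04  1.89009331e+00] [-5.26732588 -1.81151914  3.07590433] 0.013819300790029647
```

View pics/w9.png

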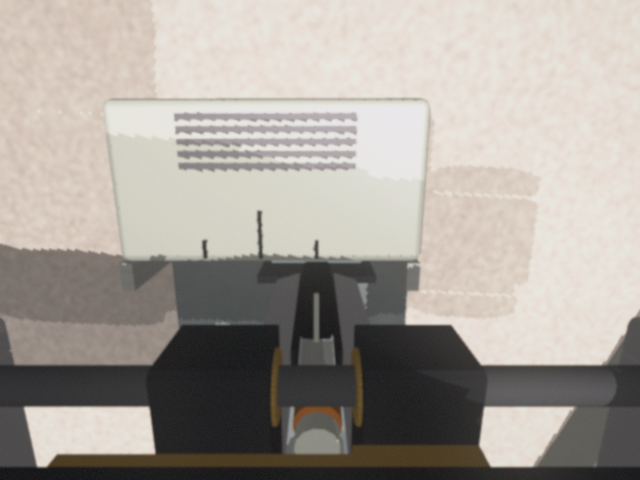

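The tab is gripped (13.8 mm) and the white line still lines up with the shut mark (column 317). The wrist force says it rests against the shut stop. Sliding 30 mm along tool −y, in short steps.

Request:
play_rows([
  {"claw": 0.05, "linear": [0, -3, 0], "turn": [0, 0, 0]},
  {"claw": 0.05, "linear": [0, -7, 0], "turn": [0, 0, 0]},
  {"claw": 0.05, "linear": [0, -11, 0], "turn": [0, 0, 0]},
  {"claw": 0.05, "linear": [0, -15, 0], "turn": [0, 0, 0]},
  {"claw": 0.05, "linear": [0, -19, 0], "turn": [0, 0, 0]},
  {"claw": 0.05, "linear": [0, -23, 0], "turn": [0, 0, 0]},
  {"claw": 0.05, "linear": [0, -26, 0], "turn": [0, 0, 0]},
  {"claw": 0.05, "linear": [0, -26, 0], "turn": [0, 0, 0]},
], force=35)

```text
time_s: 13.55
ee_pos: [0.5016, 0.1729, 0.1062]
eef_rot: [-3.141, -0.0, 1.89]
force: [6.1, 1.8, -5.9]
grip_width: 0.0137
```

```bash
cat > chk.py <<'E'
from h import *
import pickle,sys
o=get_obs(); o9=pickle.load(open("o9.pkl","rb")); print(o["ee_pos"],o["force"],o["grip_width"],o["time_s"])
R=Ro.from_euler('xyz',o9["eef_rot"]).as_matrix(); print("moved tool mm",R.T@(o["ee_pos"]-o9["ee_pos"])*1e3)
n=sys.argv[1]
i=vision.camera("wrist");cv2.imwrite(f"pics/w{n}.png",cv2.resize(i[180:460,180:480],None,fx=2.6,fy=2.6)[:600])
pickle.dump((i,o),open(f"w{n}.pkl","wb"))
t=vision.camera("top");cv2.imwrite(f"pics/t{n}.png",cv2.resize(t[180:330,105:305],None,fx=4,fy=4))
s=vision.camera("scene");cv2.imwrite(f"pics/s{n}.png",cv2.resize(s[180:330,345:535],None,fx=4,fy=4,interpolation=cv2.INTER_CUBIC))
E
python3 chk.py 10
```

```text
[0.5015708  0.17286697 0.10617508] [ 6.06957594  1.81951037 -5.93128867] 0.013719288091915475 13.55
moved tool mm [-1.48540995e-02 -2.59611753e+01 -1.29456821e-02]
```

View pics/w10.png

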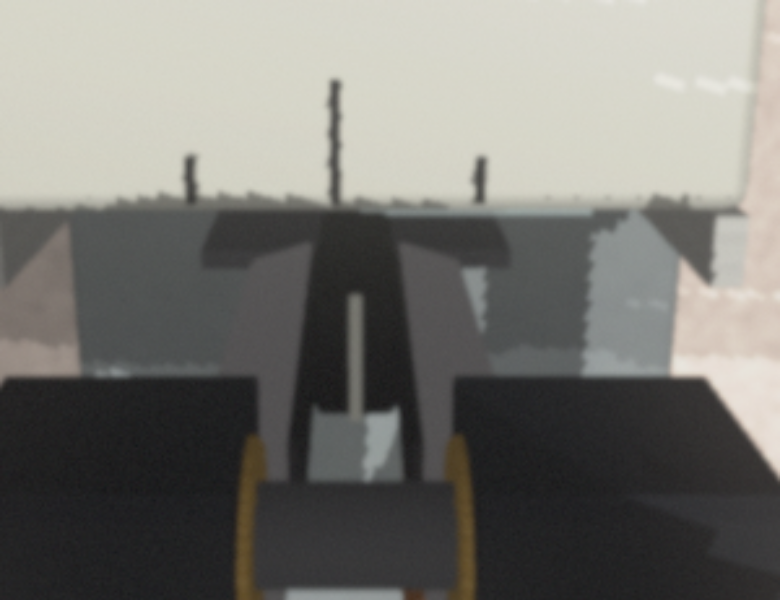

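View pics/s10.png

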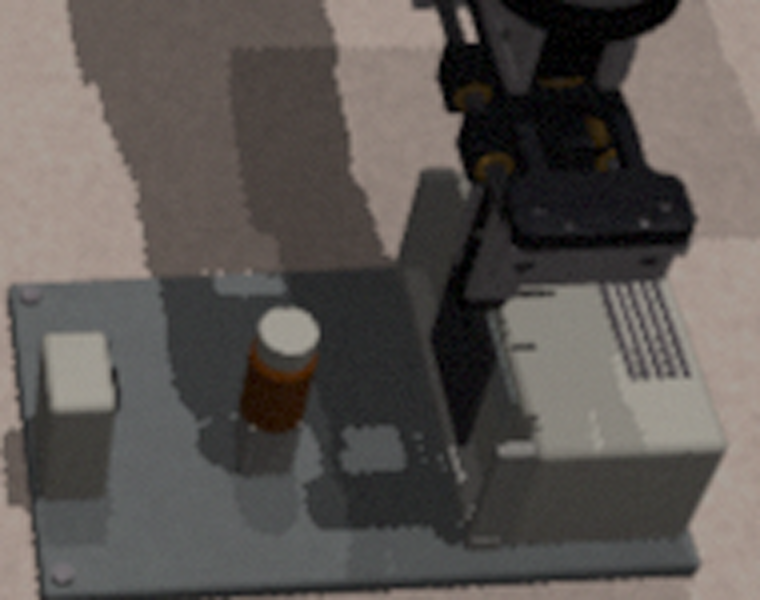

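The vial stands on the post with its white cap up. The tab line (column 355) still needs about 4 mm to reach the long index (column 335, with 30 mm spanning 145 px). That agrees with the 26 mm already moved.

Request:
play_rows([
  {"claw": 0.05, "linear": [0, -2, 0], "turn": [0, 0, 0]},
  {"claw": 0.05, "linear": [0, -4, 0], "turn": [0, 0, 0]},
  {"claw": 0.05, "linear": [0, -4, 0], "turn": [0, 0, 0]},
  {"claw": 0.05, "linear": [0, -4, 0], "turn": [0, 0, 0]},
])

```text
time_s: 14.2
ee_pos: [0.4981, 0.1717, 0.1062]
eef_rot: [3.142, -0.001, 1.89]
force: [7.0, 1.5, -5.5]
grip_width: 0.0131
```

```bash
python3 chk.py 11
```

```text
[0.49808163 0.17169099 0.10616085] [ 7.02200995  1.48572345 -5.54697506] 0.013102749925704725 14.2
moved tool mm [-3.61611763e-02 -2.96431028e+01  8.32449016e-03]
```

View pics/w11.png

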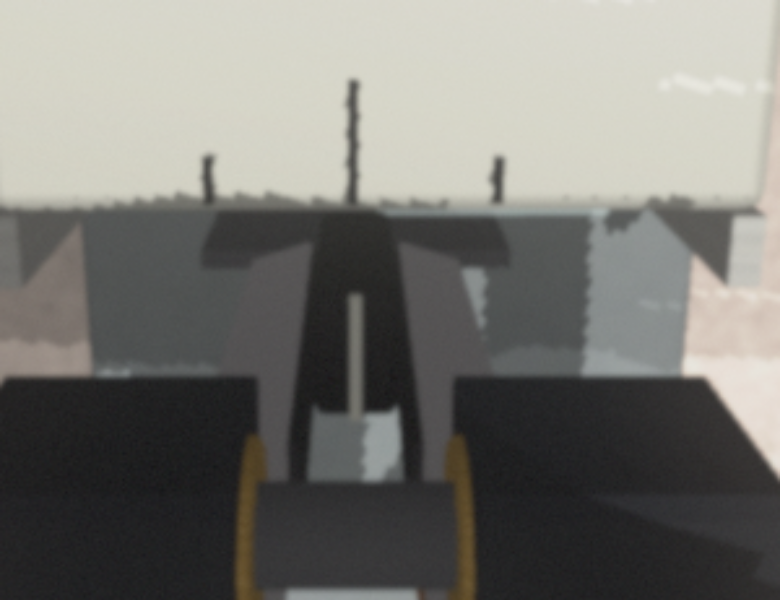

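View pics/t11.png

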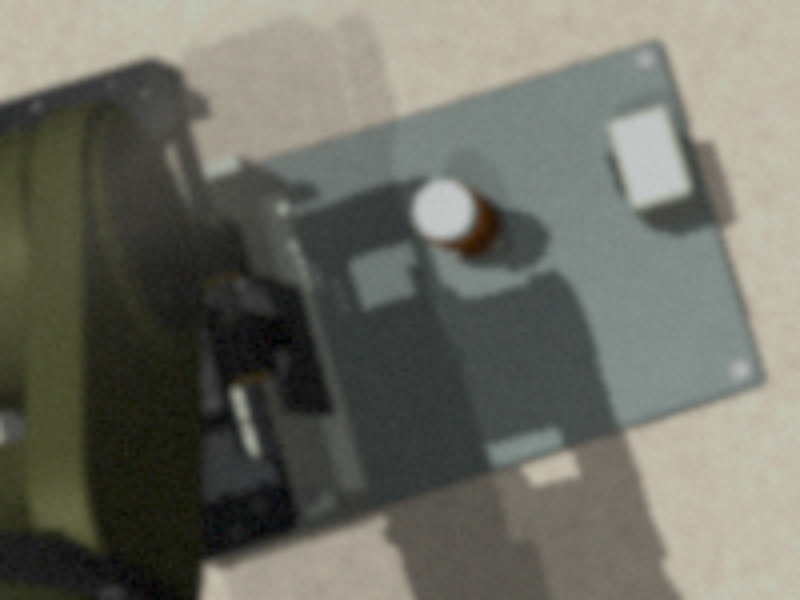

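Request:
play_rows([
  {"claw": 0.05, "linear": [0, -0.4, 0], "turn": [0, 0, 0]},
  {"claw": 0.05, "linear": [0, -0.4, 0], "turn": [0, 0, 0]},
  {"claw": 0.05, "linear": [0, -0.4, 0], "turn": [0, 0, 0]},
  {"claw": 0.05, "linear": [0, -0.4, 0], "turn": [0, 0, 0]},
])

```text
time_s: 14.85
ee_pos: [0.4979, 0.1716, 0.1062]
eef_rot: [3.141, -0.001, 1.89]
force: [7.2, 2.9, -4.4]
grip_width: 0.0139
```

```bash
python3 chk.py 12
python3 - <<'E'
from h import *
import pickle
i,o=pickle.load(open("w12.pkl","rb")); g=i.astype(int).sum(2)
idx=[(300+g[r,300:330].argmin()) for r in range(215,255,4)]
tab=[(308+g[r,308:326].argmax()) for r in range(296,334,4)]
print(idx,tab)
T=np.load if 0 else None
R9=Ro.from_euler('xyz',[0,0,.3185]).as_matrix()
a=onz("wrist",(np.mean(idx),255),.088,o);b=onz("wrist",(np.mean(tab),315),.138,o)
print("tab minus index along reader x,mm",((R9.T@(b-a))*1e3)[0])
E
```

```text
[0.49788476 0.1716321  0.10617217] [ 7.24577589  2.94062128 -4.43410962] 0.013856397018046553 14.85
moved tool mm [-3.02630436e-02 -2.98485293e+01 -2.59586779e-03]
[np.int64(316), np.int64(315), np.int64(316), np.int64(316), np.int64(315), np.int64(316), np.int64(316), np.int64(315), np.int64(316), np.int64(315)] [np.int64(316), np.int64(316), np.int64(316), np.int64(316), np.int64(316), np.int64(316), np.int64(316), np.int64(316), np.int64(316), np.int64(316)]
tab minus index along reader x,mm 0.15591829166959223
```

View pics/w12.png

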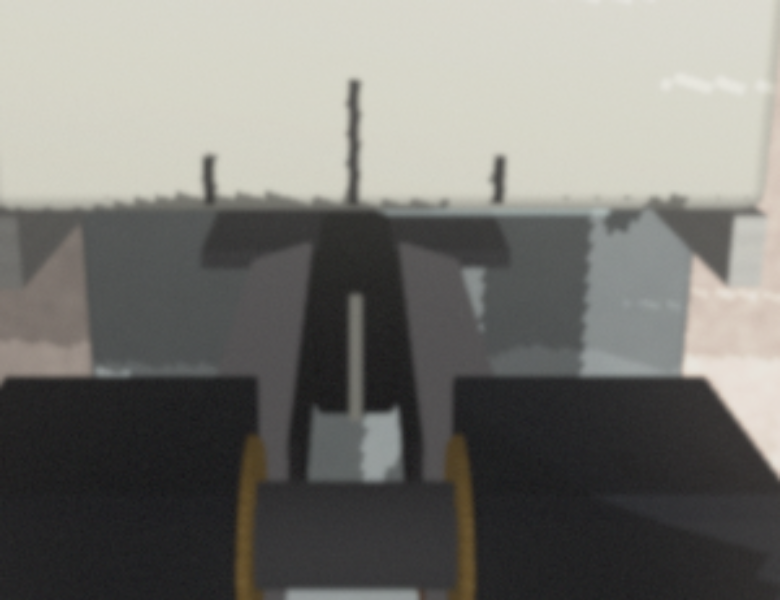

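View pics/s12.png

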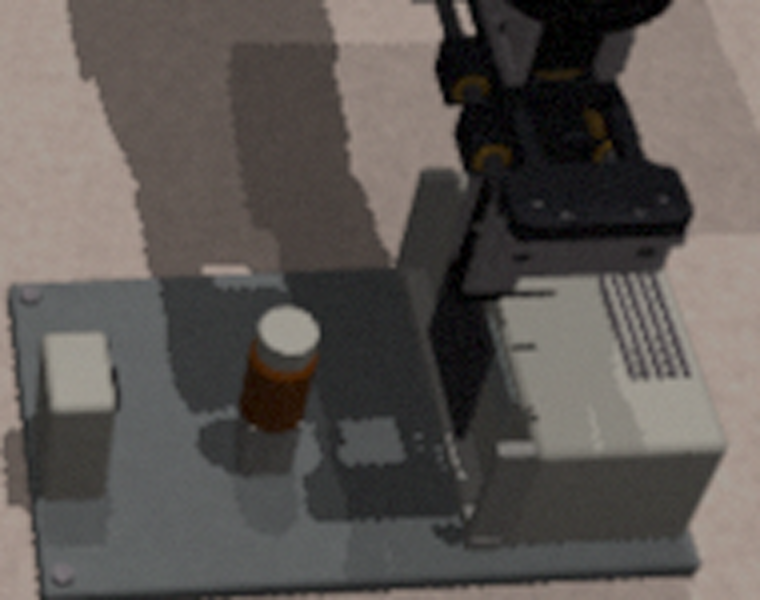

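The tab's line (column 316) meets the long index line (column 315.6), within about 0.2 mm. The vial stands upright on the post and the grip is holding, so I'm handing in.

Run:
```python
from station import hand_in
print(hand_in())
```

```text
the job is handed in; nothing more can be done
None
```

The small amber vial is standing upright on the reader's post, and the fingers are holding the shutter at half travel. I handed the job in at about 15 s of the 54 s allowed; no verdict is reported.

- **Vial:** I lowered it until about 8 N of contact showed, eased that off and opened the fingers while the shutter was still shut. The last scene picture shows it upright on the post. I estimate it sits within 1–2 mm of centre.
- **Shutter:** I gripped the tab (13.9 mm opening, 35 N grip) and moved it 29.85 mm towards open, never past the half mark. In the last wrist picture the tab's line is about 0.2 mm from the long index line. The wrist reads about 7–8 N along the slide, which matches the spring force at half travel.
- **Other objects:** I planned the moves to stay clear of the other bottles, the pen and the slide box, and no unexpected contact force showed. I didn't take a final picture of that part of the bench to confirm it.
- **Disagreements:** Camera estimates of the post and tab positions differed by 1–3 mm between views. The wrist camera's listed mounting also shifted by about 1 mm between calls. I aimed between the estimates and checked the final alignments in pictures.

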